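# Refit the daylight lamp in the plate-inspection stand and hold it home

### The job

Lift the white-faced lamp out of the wooden rack, set its cap into the upright holder on the inspection stand with its two pins in the two slots, push it down against the spring until its collar is flush on the holder's rim, and, keeping it pushed down, twist it a quarter turn clockwise (seen from above) to the stop. The holder's catch is worn out, so the lamp springs up as soon as it is not pressed: finish while still gripping it, flush and turned to the stop, without letting go. Leave the amber and violet lamps and everything else on the bench where they are.

Things in the scene. Friction and masses are not known exactly. Their poses are not given: they have to be found in the camera images.
- lamp_white: LED lamp with a WHITE face, loose, about 90 g, cap down in one of the three rack holes (which one varies), collar resting on the rack's top. Origin: centre of the cap's underside, 23 mm above the bench at the start; z up, 66 mm high in all. Steel cap 24 mm in diameter, z 0 to 22 mm, foot chamfered 3 mm; white round collar 48 mm in diameter, z 22 to 30; flat-sided head above.
- lamp_white_head (a point): where to grip the white lamp: on its axis, 54 mm above its underside, with the lamp's axes. The head is 40 mm long (along x) and 28 mm wide (along y), z 30 to 66 mm, ribbed aluminium below and white face on top: take it across its two flats, fingers closing along the lamp's y. A half turn about z makes no difference.
- lamp_white_pins (a point): on the white lamp's axis, 6 mm above its underside, level with the two brass bayonet pins, which stick out along the lamp's own +x and -x (the head's long way) to 17.75 mm from the axis; pins 4.4 mm in diameter
- lamp_amber: the same lamp with an AMBER face, in the rack; leave it
- lamp_violet: the same lamp with a VIOLET face, in the rack; leave it
- rack: fixed light-wood block 64 mm (x) by 214 mm (y) by 45 mm high, origin under its centre; three round through holes of 41 mm diameter in a row along its y, 75 mm apart. The lamps stand with their heads about along the row.
- stand: fixed inspection stand: brown wooden base 150 mm (x) by 105 mm (y) by 30 mm high, origin under its centre, turned about z; a black and brass round bayonet holder, 44 mm outer diameter, rises from its centre to 80 mm above the bench. Two open slots about 9 mm wide lie in the holder's wall along the stand's own +x and -x, each marked by a red bar on the base.
- holder_rim (a point): centre of the holder's open mouth, 80 mm above the bench, with the stand's axes (x along the slots). Bore 29 mm. Beside each slot, on the clockwise side, a brass roof fills the top 8 mm: with the cap at least 16.5 mm below the rim the pins pass under it and turn clockwise seen from above (yaw decreasing) by about 80 degrees to a solid stop. Anticlockwise is blocked. Flush: cap 22 mm deep.
- plunger (a joint): travel of the sprung plunger in the holder, m: 0 up, 0.012 with the lamp flush. It meets the cap 10 mm below the rim and pushes up with about 2 N there, 6.5 N at 16 mm and 10.5 N at 22 mm (collar flush). There is no catch: not pressed, the turned lamp rises until its pins meet the roof, some 6 mm above flush.
- varnish_jar: amber glass jar, 52 mm diameter, 75 mm high, loose; leave it
- finger_plane: little brass plane with a dark knob, 75 by 26 by 32 mm, loose; leave it
- glue_brush: brush lying on the bench, loose; leave it
- neck_block: pale wood block 55 by 70 by 32 mm, loose; leave it
- pencil_cup: blue ceramic cup, 72 mm diameter, 85 mm high, loose; leave it

How it is judged:
By the outcome, as a careful person would: the job done as asked, in the order asked, and still so for the second after the job is handed in, while the arm keeps its last pose, push and grip.
It also fails if it takes over 45 s, if anything falls off the work surface, if the arm or the gripper's body presses on something with over 40 N, if the wrist force passes 120 N, or if a joint passes its speed limit or range.

### The arm

A 6-joint arm with a two-finger parallel gripper is mounted at the origin on the work surface. World frame = base frame: x ahead of the robot, y to its left, z up, the work surface at z = 0. Lengths are in m, angles in rad, forces in N, time in s.
With the tool pointing down it reaches from about 0.275 to 0.75 m from the base axis. Payload 10.2 kg.
Tool frame: the origin (TCP) lies at the centre of the arm's flange, where the gripper is bolted on; the fingertips stand env.tip_extent ahead of it and the grasp point (between the pads) lies 155 mm ahead of it (env.tip_extent is the distance from the TCP to the fingertips, in m); z points along the fingers, y is the line along which they close (so a half turn about z gives the same grasp; the last joint's range is limited). The gripper opens to 85 mm and grips with 20 to 120 N. Pads are 22 mm wide; open, the fingers measure 114 mm over their backs; the gripper's body (76 mm by 85 mm) begins 54 mm behind the grasp point. The pads swing forward as they close: fully open they stand 13 mm farther back than shut.
Start: joints at [0.999, 0.313, 1.498, -0, 1.331, -0.223], TCP at [0.179, 0.493, 0.405] pointing down, gripper open.
Joint ranges: [-2.94, 2.94], [-0.97, 2.17], [0.19, 2.56], [-1.23, 4.37], [0.02, 3.11], [-2.88, 2.88]. Speed limits (rad/s): [2.39, 2.39, 3.01, 3.14, 3.14, 3.14].

### API

Orientations are given as a unit quaternion [x, y, z, w].
In Python, from bench import env, vision, job, finder, monitor gives the robot as it stands. Calls block until the motion is done:
- env.reach(position, orientation): joint-space move of the TCP to a pose.
- env.movel(position, velocity=0.15, frame=None, guard=None): straight line of the TCP; frame=None keeps the orientation; velocity is the mean speed in m/s. With guard (N) it stops when the force on the tool has changed by that much, and returns True; else False.
- env.set_joints(angles): joint-space move.
- env.release() and env.close_gripper(effort=None): open the fingers fully, or close them until they stop; effort is the grip in N (None keeps the last).
- env.hold(seconds).
- env.ik(position, orientation): joint angles nearest the present ones, or None.
- vision.grab_frame(name): name is "side" or "top"; returns a dict with "frame" (384x512x3 uint8, red, green, blue), "range_z" (384x512 float32, m along the optical axis (not along the pixel's ray), 0 where there is no reading), "mtx" (3x3 intrinsics, pixels), "view" (4x4, takes a point from world to camera coordinates). Camera axes: x right, y down, z forward; pixel columns grow to the right and rows downward; lengths in m; the calibration is good to about 2 mm. A picture is of the moment at which its call begins.
A pose or a line that the arm cannot do raises env.MotionError and nothing moves.
- job.hand_in(): hands the job in; it is judged then, once.
Trained networks look in the newest picture that a camera, given by its name, has taken for a name from the list of things; names that differ only in an ending like _2 or _b are one class to them, and where a whole thing is asked for, a point or a joint stands for the part that bears it (a point fixed in the world has none). Each returns a list of dicts, best first, with "p" (0 to 1); they miss things now and then, are a little off and sometimes report something else, mostly with a low value. They report only what shows in the picture. A call takes as long as a camera call.
- finder.masks_of(camera, query): "pixels" (384x512 bool, what is visible of it) and "location" ([row, column] in pixels, amid what is visible of it).
- finder.mark_of(camera, query): "location" ([row, column] in pixels: a listed point, or the origin of a listed thing).
Readings, each from a call of its own:
- monitor.get_clock(): time.
- monitor.get_joints(): joint angles.
- monitor.get_qvel(): joint speeds.
- monitor.get_joint_efforts(): joint torques, N m.
- monitor.get_position(): TCP position.
- monitor.get_ee_rot(): TCP orientation.
- monitor.get_contact_force(): force on the tool from outside, world axes, zero at the start.
- monitor.get_ft_torque(): the same for the moment, N m.
- monitor.get_finger_gap(): opening from 0.0 (shut) to 1.0 (fully open).
- monitor.get_gripper_force(): force on a finger pad.
Only numpy, scipy, OpenCV 4.12 (cv2) and the standard library are available. Lean on these libraries where they do the work, as an engineer would, in place of code of your own. Each camera call takes 0.05 s, during which the arm holds its last target. There are 200 camera calls.

## Working session

There is one attempt and no reset: what is moved stays moved. The work goes in short steps, each a Python script; the robot and the scene stay as the last script left them, time stands still between calls to the robot, and variables do not carry over. Pictures are saved under pics/ and viewed, at most 10 in all, crops included, and the job is handed in when it is done.

```bash
ls; mkdir -p pics; cat > h.py <<'E'
import numpy as np, cv2
from bench import env, vision, job, finder, monitor
def ray(f,rc,z):
    K,V=f["mtx"],f["view"]; R,t=V[:3,:3],V[:3,3]
    d=R.T@np.linalg.inv(K)@np.array([rc[1],rc[0],1.]); c=-R.T@t
    return c+d*(z-c[2])/d[2]
def cloud(f):
    K,V=f["mtx"],f["view"]; d=f["range_z"]; v,u=np.mgrid[:384,:512]
    p=np.stack([(u-K[0,2])/K[0,0]*d,(v-K[1,2])/K[1,1]*d,d],-1)
    return (p-V[:3,3])@V[:3,:3]
def save(f,n): cv2.imwrite("pics/"+n,f["frame"][...,::-1])
E
python3 - <<'E'
from h import *
print(env.tip_extent, monitor.get_clock(), monitor.get_ee_rot())
Z=dict(lamp_white_head=.077,lamp_white=.023,holder_rim=.08,stand=0,rack=0,lamp_amber=.023,lamp_violet=.023)
for c in("top","side"):
    f=vision.grab_frame(c); save(f,c+"0.png")
    R,t=f["view"][:3,:3],f["view"][:3,3]; print(c,"cam at",-R.T@t, f["mtx"][0,0])
    for q,z in Z.items():
        for d in finder.mark_of(c,q)[:2]: print(c,q,round(d["p"],2),np.round(d["location"],1),ray(f,d["location"],z).round(4))
E
```

```text
bench.py
pics
0.1734 0.0 [ 1.73510834e-01  9.84831742e-01 -6.09323971e-04 -2.44250474e-04]
top cam at [0.39413743 0.04383351 1.10384251] 374.54901710288567
top lamp_white_head 0.54 [216.7 230.9] [0.4908 0.1312 0.077 ]
top lamp_white_head 0.51 [146.4 390. ] [ 0.6886 -0.316   0.077 ]
top lamp_white 0.79 [220.7 234. ] [0.4843 0.1268 0.023 ]
top holder_rim 0.83 [214.9 361.5] [ 0.4946 -0.2269  0.08  ]
top stand 0.94 [218.2 354.1] [ 0.4927 -0.2258  0.    ]
top stand 0.55 [224.  211.9] [0.4766 0.1937 0.    ]
top rack 0.89 [225.2 212.2] [0.4731 0.1927 0.    ]
top lamp_amber 0.66 [222.6 183.5] [0.4792 0.2728 0.023 ]
top lamp_violet 0.79 [222.1 209.2] [0.4804 0.1984 0.023 ]
side cam at [0.42050204 0.70264565 0.64783243] 349.0408765797507
side lamp_white_head 0.78 [213.9 274.3] [0.4899 0.132  0.077 ]
side lamp_white 0.74 [224.5 278.3] [0.4815 0.1127 0.023 ]
side holder_rim 0.58 [131.7 291.4] [ 0.4892 -0.2275  0.08  ]
side stand 0.88 [152.6 292.4] [ 0.482  -0.2322  0.    ]
side rack 0.65 [258.1 272.7] [ 0.4821  0.1989 -0.    ]
side lamp_amber 0.7 [277.3 265.8] [0.4869 0.2696 0.023 ]
side lamp_violet 0.6 [250.1 271.1] [0.4869 0.1949 0.023 ]
```

```bash
python3 - <<'E'
import cv2
a=cv2.imread("pics/top0.png")
cv2.imwrite("pics/topc.png",cv2.resize(a[120:300,150:420],None,fx=2.95,fy=2.95,interpolation=cv2.INTER_CUBIC))
b=cv2.imread("pics/side0.png"); cv2.imwrite("pics/sidec.png",cv2.resize(b,None,fx=1.5,fy=1.5))
E
```

```text
(no output)
```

View pics/topc.png

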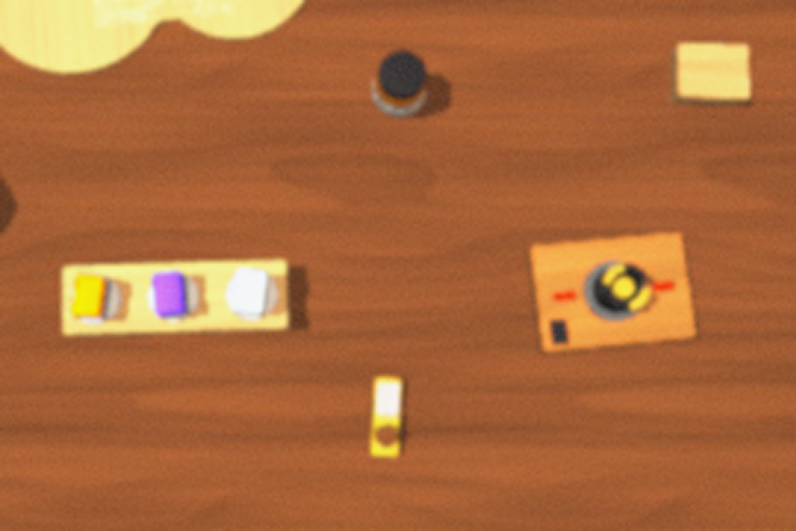

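View pics/sidec.png

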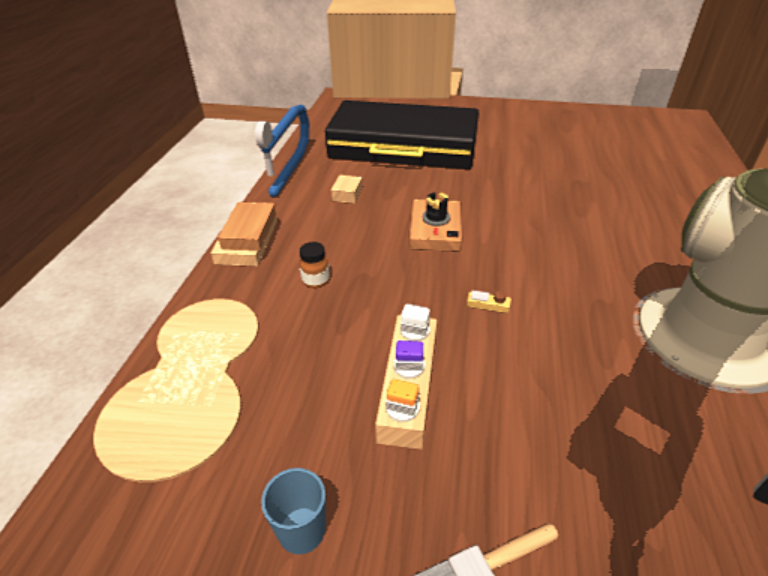

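The top view shows the white lamp in the right-hand rack hole (about row 219, col 235). The stand is at about (218, 361), with red bars at (220, 341) and (217, 375). Next I'll measure the yaws and centres with depth and colour.

```bash
cat >> h.py <<'E'
def rect(P):
    (c,s,a)=cv2.minAreaRect(P[:,:2].astype(np.float32)*1000)
    if s[0]<s[1]: s=s[::-1]; a+=90
    return np.round(c,1),np.round(s,1),round((a+90)%180-90,1)  # centre mm, sizes, long-axis angle
E
python3 - <<'E'
from h import *
for c in("top","side"):
    f=vision.grab_frame(c); P=cloud(f); im=f["frame"].astype(int)
    def sel(c0,r,z0,z1): return (np.hypot(P[...,0]-c0[0],P[...,1]-c0[1])<r)&(P[...,2]>z0)&(P[...,2]<z1)
    for n,c0 in (("white",(.486,.127)),("violet",(.484,.198)),("amber",(.48,.272))):
        m=sel(c0,.035,.084,.097); q=P[m]; print(c,n,len(q),q.mean(0).round(4),rect(q))
    q=P[sel((.482,.198),.13,.04,.05)]; print(c,"rack/collar",len(q),rect(q))
    q=P[sel((.4925,-.227),.1,.025,.036)]; print(c,"base",len(q),rect(q),np.median(q[:,2]))
    q=P[sel((.4925,-.227),.03,.074,.088)]; print(c,"rim",len(q),rect(q),cv2.minEnclosingCircle((q[:,:2]*1000).astype(np.float32)))
    red=(im[...,0]>150)&(im[...,1]<75)&(im[...,2]<75)&sel((.4925,-.227),.08,.01,.06)
    n,l,s,ce=cv2.connectedComponentsWithStats(red.astype(np.uint8))
    for i in range(1,n): print(c,"red",s[i,4],ray(f,ce[i][::-1],.03).round(4))
E
```

```text
top white 148 [0.486  0.1215 0.0892] (array([486.4, 121.9]), array([38.7, 27.6]), -0.3)
top violet 149 [0.4838 0.1957 0.0889] (array([484. , 195.6]), array([39. , 27.2]), 2.7)
top amber 150 [0.4819 0.2706 0.0889] (array([482.2, 271.3]), array([39.5, 28.6]), -8.8)
top rack/collar 1000 (array([484.3, 197. ]), array([213.6,  64.2]), -88.5)
top base 1555 (array([ 490.1, -227.7]), array([149.9, 104.9]), -84.6) 0.030439336056070916
top rim 110 (array([ 490.1, -227.3]), array([42.4, 41.9]), -86.8) ((490.2912902832031, -227.3723602294922), 22.416242599487305)
top red 9 [ 0.4946 -0.2764  0.03  ]
top red 5 [ 0.4849 -0.1808  0.03  ]
side white 154 [0.4851 0.1231 0.0877] (array([485.6, 121.5]), array([39.7, 28.6]), -6.0)
side violet 187 [0.483  0.1977 0.0877] (array([483. , 196.4]), array([39.5, 29.2]), 1.4)
side amber 227 [0.4813 0.2721 0.0877] (array([481.9, 271. ]), array([40.2, 27.7]), -4.7)
side rack/collar 974 (array([483.6, 195.3]), array([215.3,  64.1]), -88.6)
side base 683 (array([ 489. , -228.1]), array([149.3, 104. ]), -85.5) 0.02944307756631381
side rim 70 (array([ 489.2, -230.5]), array([44.2, 39.9]), -83.6) ((490.9147644042969, -229.50100708007812), 23.583148956298828)
side red 5 [ 0.4864 -0.1822  0.03  ]
```

```bash
python3 - <<'E'
import cv2,numpy as np
a=cv2.imread("pics/top0.png");b=cv2.imread("pics/side0.png")
g=lambda i,r,c:cv2.resize(i[r-25:r+25,c-25:c+25],(390,390),interpolation=cv2.INTER_CUBIC)
cv2.imwrite("pics/c4.png",cv2.resize(np.hstack([g(a,217,236),g(a,218,358)]),(780,390)))
E
```

```text
(no output)
```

View pics/c4.png

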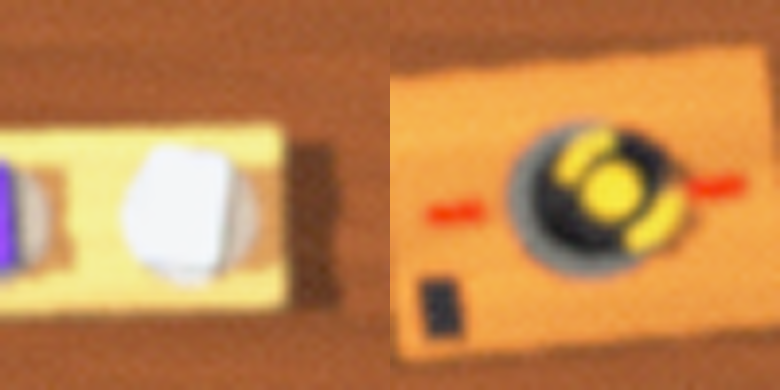

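```bash
cat >> h.py <<'E'
def quat(th):  # tool down, tool y at world angle th (deg)
    a=np.radians(th+90)/2; return [np.cos(a),np.sin(a),0,0]
L=np.array([.486,.1218]); LY=-5.; S=np.array([.4899,-.2277]); SY=-84.9
E
python3 - <<'E'
from h import *
for g in (85,-95):
    print("grip",g,np.round(env.ik([*L,.232],quat(g)),2))
    for d in (SY-LY,SY-LY+180):
        for e in (0,-80):
            q=env.ik([*S,.27],quat(g+d+e)); print(g,d,e,None if q is None else np.round(q,2))
E
```

```text
grip 85 [ 0.01  0.47  1.77 -0.    0.9  -1.47]
85 -79.9 0 [-0.65  0.49  1.62 -0.    1.03 -0.74]
85 -79.9 -80 [-0.65  0.49  1.62 -0.    1.03  0.66]
85 100.1 0 [-0.65  0.49  1.62 -0.    1.03  2.4 ]
85 100.1 -80 [-0.65  0.49  1.62 -0.    1.03 -2.49]
grip -95 [ 0.01  0.47  1.77 -0.    0.9   1.67]
-95 -79.9 0 [-0.65  0.49  1.62 -0.    1.03  2.4 ]
-95 -79.9 -80 [-0.65  0.49  1.62 -0.    1.03 -2.49]
-95 100.1 0 [-0.65  0.49  1.62 -0.    1.03 -0.74]
-95 100.1 -80 [-0.65  0.49  1.62 -0.    1.03  0.66]
```

```bash
python3 - <<'E'
from h import *
th=LY+90; G=L+[0,-.0018]
env.reach([*G,.36],quat(th)); env.movel([*G,.232],velocity=.12)
print("F",np.round(monitor.get_contact_force(),1))
env.close_gripper(80); print("gap",monitor.get_finger_gap()*85,monitor.get_gripper_force(),np.round(monitor.get_contact_force(),1))
env.movel([*G,.345],velocity=.12)
print("F",np.round(monitor.get_contact_force(),2),monitor.get_finger_gap()*85)
env.reach([*S,.345],quat(th+SY-LY))
print(monitor.get_clock(),np.round(monitor.get_position(),4))
for c in("top","side"):
    f=vision.grab_frame(c); save(f,c+"1.png"); P=cloud(f); np.save(c+"1.npy",P)
    for q,z in(("lamp_white_pins",.142),("lamp_white",.136),("lamp_white_head",.19)):
        for d in finder.mark_of(c,q)[:1]: print(c,q,round(d["p"],2),np.round(d["location"],1),ray(f,d["location"],z).round(4))
    for d in finder.masks_of(c,"lamp_white")[:1]:
        q=P[d["pixels"]]; print(len(q),np.percentile(q,[2,50,98],axis=0).round(3))
a=cv2.imread("pics/top1.png")[150:290,270:450];b=cv2.imread("pics/side1.png")[40:180,200:380]
cv2.imwrite("pics/c5.png",cv2.resize(np.hstack([a,b]),(792,308),interpolation=cv2.INTER_CUBIC))
E
```

```text
F [-0.3  0.3 -0.2]
gap 26.779191551020023 78.81351515650749 [-1.1  0.1  3.9]
F [ 0.39 -0.19 -1.66] 26.55565977305405
6.85 [ 0.4902 -0.2268  0.3449]
side lamp_white_pins 0.6 [110.8 293.3] [ 0.4888 -0.2444  0.142 ]
side lamp_white 0.54 [114.4 292.6] [ 0.4893 -0.2333  0.136 ]
side lamp_white_head 0.82 [ 99.3 292.2] [ 0.4924 -0.2215  0.19  ]
243 [[ 0.468 -0.239  0.141]
 [ 0.486 -0.211  0.177]
 [ 0.504 -0.205  0.202]]
```

View pics/c5.png

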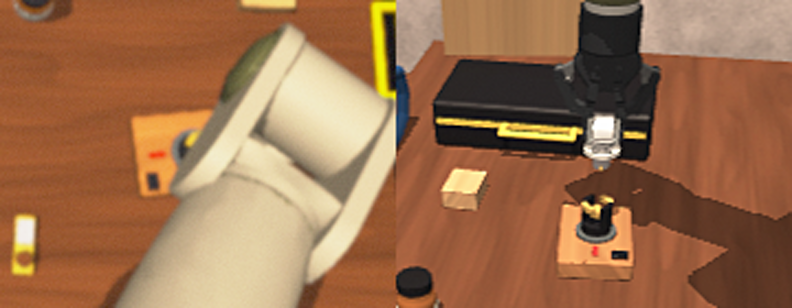

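```bash
cat >> h.py <<'E'
from scipy.optimize import least_squares
def circ(q,r,c0): return least_squares(lambda c:np.hypot(*(q[:,:2]-c).T)-r,c0,loss="soft_l1",f_scale=.001)
E
python3 - <<'E'
from h import *
P=np.load("side1.npy"); p=monitor.get_position(); print(np.round(p,4), np.round(monitor.get_ee_rot(),4),quat(5.1))
near=np.hypot(P[...,0]-.49,P[...,1]+.228)<.035
z=P[near][:,2]; print(np.histogram(z,bins=np.arange(.12,.215,.004)))
for a,b,r,n in((.157,.167,.024,"collar side"),(.138,.156,.012,"cap"),(.055,.079,.022,"holder")):
    q=P[near&(P[...,2]>a)&(P[...,2]<b)]
    if n.startswith("coll"): q=q[np.hypot(q[:,0]-.49,q[:,1]+.228)>.02]
    s=circ(q,r,[.49,-.228]); print(n,len(q),s.x.round(4),np.std(s.fun).round(4), np.percentile(q,[3,97],axis=0).round(4).tolist())
q=P[near&(P[...,2]>.1985)&(P[...,2]<.208)]; print("face",len(q),rect(q))
q=P[near&(P[...,2]>.163)&(P[...,2]<.1985)]; print("head",len(q),rect(q))
E
```

```text
[ 0.4899 -0.2276  0.345 ] [0.6749 0.738  0.     0.    ] [np.float64(0.674946554600273), np.float64(0.7378666196767684), 0, 0]
(array([ 0,  0,  0,  0,  5, 11,  8,  7,  0, 14, 20, 36, 10, 18, 22, 24, 24,
       25, 21, 40, 58, 12, 14]), array([0.12 , 0.124, 0.128, 0.132, 0.136, 0.14 , 0.144, 0.148, 0.152,
       0.156, 0.16 , 0.164, 0.168, 0.172, 0.176, 0.18 , 0.184, 0.188,
       0.192, 0.196, 0.2  , 0.204, 0.208, 0.212]))
collar side 50 [ 0.4884 -0.2296] 0.0016 [[0.4653, -0.2345, 0.1578], [0.5085, -0.2041, 0.166]]
cap 29 [ 0.4872 -0.2288] 0.0022 [[0.4761, -0.2256, 0.139], [0.4966, -0.2107, 0.1505]]
holder 105 [ 0.4865 -0.2307] 0.0056 [[0.4678, -0.2463, 0.0561], [0.5075, -0.2088, 0.0782]]
face 88 (array([ 484.3, -225.3]), array([46.7, 42.7]), -28.7)
head 206 (array([ 487.1, -219.2]), array([51.9, 31.1]), 0.2)
```

```bash
python3 - <<'E'
from h import *
x,y=.4901,-.2271
env.movel([x,y,.302],velocity=.1)
print(np.round(monitor.get_contact_force(),2))
for z in(.290,.284,.280,.276,.272):
    h=env.movel([x,y,z],velocity=.03,guard=7)
    print(z,h,np.round(monitor.get_position(),4),np.round(monitor.get_contact_force(),1),np.round(monitor.get_ft_torque(),2))
    if h: break
f=vision.grab_frame("side"); save(f,"side2.png"); np.save("side2.npy",cloud(f)); print(monitor.get_clock(),monitor.get_finger_gap()*85)
cv2.imwrite("pics/c6.png",cv2.resize(f["frame"][90:170,250:340,::-1],(720,600),interpolation=cv2.INTER_CUBIC)) if 0 else cv2.imwrite("pics/c6.png",cv2.resize(f["frame"][85:175,240:350,::-1],(733,600),interpolation=cv2.INTER_CUBIC))
E
```

```text
[ 0.01 -0.18 -0.88]
0.29 False [ 0.4901 -0.2271  0.29  ] [-0.7  0.1 -0.7] [ 0.02 -0.01 -0.01]
0.284 False [ 0.4901 -0.2271  0.2838] [ 0.5 -0.1 -1.2] [ 0.06 -0.11 -0.02]
0.28 False [ 0.4901 -0.2271  0.2798] [ 1.   0.7 -1.6] [-0.03 -0.19 -0.01]
0.276 False [ 0.4902 -0.2272  0.2763] [ 1.6 -0.8  3.6] [ 0.02 -0.14  0.04]
0.272 False [ 0.4902 -0.2272  0.2723] [-0.2  0.3  6. ] [ 0.15 -0.07  0.06]
9.7333 26.912490465108327
```

View pics/c6.png

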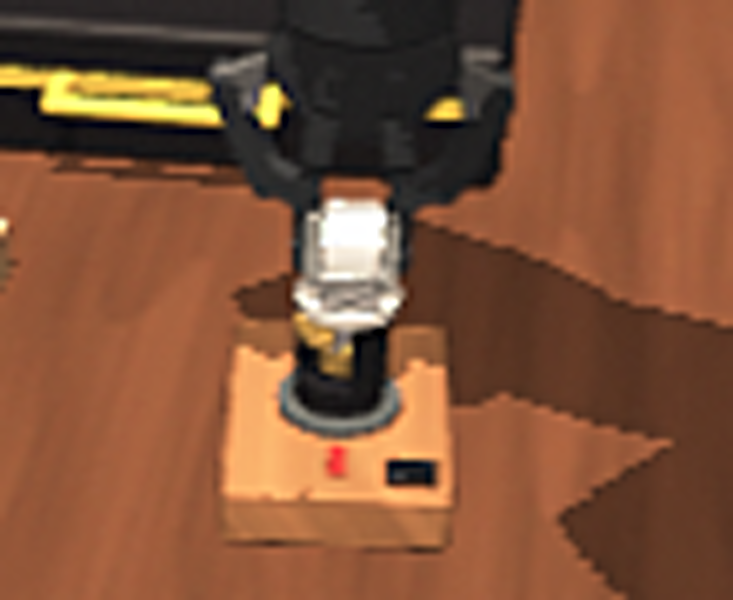

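The cap is in and the pins are in the slots: 16.7 mm deep with about 7 N, which matches the spring. Next I'll push it flush.

```bash
python3 - <<'E'
from h import *
x,y=.4901,-.2271
for z in(.269,.268,.267,.2665,.266,.2655,.265,.2645,.264):
    env.movel([x,y,z],velocity=.02); env.hold(.1)
    F=monitor.get_contact_force(); print(z,np.round(monitor.get_position(),4),np.round(F,1),np.round(monitor.get_ft_torque(),2))
    if F[2]>22: break
print(monitor.get_clock(),monitor.get_finger_gap()*85)
E
```

```text
0.269 [ 0.4902 -0.2271  0.2696] [1.5 0.7 8.3] [ 0.23  0.09 -0.01]
0.268 [ 0.4902 -0.2271  0.2687] [-0.4  0.3  8.6] [0.23 0.17 0.04]
0.267 [ 0.4902 -0.2271  0.2677] [-0.7  0.5  9.5] [0.27 0.14 0.01]
0.2665 [ 0.4902 -0.2271  0.2674] [-1.2  1.7  9.5] [0.35 0.18 0.02]
0.266 [ 0.4902 -0.2271  0.2674] [-2.3  2.4 14.9] [0.42 0.58 0.02]
0.2655 [ 0.4902 -0.2271  0.2674] [-4.1  3.9 19.5] [ 0.65  0.87 -0.04]
0.265 [ 0.4902 -0.2271  0.2673] [-6.1  4.9 23.8] [ 0.84  1.23 -0.02]
12.2333 26.951349586200006
```

```bash
python3 - <<'E'
from h import *
x,y,z=.4901,-.2271,.2653; t0=5.1
for d in list(range(10,71,10))+list(range(73,90,2)):
    env.movel([x,y,z],velocity=.02,frame=quat(t0-d)) if 0 else env.reach([x,y,z],quat(t0-d))
    env.hold(.1); F=monitor.get_contact_force(); T=monitor.get_ft_torque(); r=monitor.get_ee_rot()
    yaw=np.degrees(2*np.arctan2(r[1],r[0]))-90
    print(d,round(t0-yaw,1),round(monitor.get_position()[2],4),np.round(F,1),np.round(T,2))
    if abs(T[2])>1.2 or F[2]>35 : break
f=vision.grab_frame("side"); save(f,"side3.png"); np.save("side3.npy",cloud(f)); print(monitor.get_clock(),monitor.get_finger_gap()*85)
cv2.imwrite("pics/c7.png",cv2.resize(f["frame"][85:175,240:350,::-1],(733,600),interpolation=cv2.INTER_CUBIC))
E
```

```text
10 10.0 0.2674 [-1.6  2.4 18.2] [ 0.33  0.55 -0.11]
20 20.0 0.2674 [-0.3  1.  17.4] [ 0.06  0.3  -0.16]
30 30.0 0.2674 [-0.3 -0.3 17.2] [-0.04  0.2  -0.03]
40 40.0 0.2674 [-0.1 -1.8 16.1] [-0.08  0.2  -0.12]
50 50.0 0.2674 [-0.  -1.1 16.6] [-0.14  0.22 -0.11]
60 60.0 0.2674 [-0.9 -0.6 16.8] [-0.16  0.21 -0.08]
70 70.0 0.2674 [ 0.2 -0.8 17.5] [-0.19  0.31 -0.09]
73 73.0 0.2674 [-0.5 -1.5 16.9] [-0.19  0.28 -0.08]
75 75.0 0.2674 [-1.6 -0.8 16.3] [-0.19  0.3  -0.01]
77 77.0 0.2674 [-0.3 -2.8 16.5] [-0.41  0.25 -0.02]
79 79.0 0.2674 [-0.5 -2.6 16.3] [-0.7   0.21  0.04]
81 81.0 0.2674 [-0.9 -5.5 15.2] [-0.94  0.14  0.21]
83 83.0 0.2675 [-0.2 -7.6 13.7] [-1.41  0.26  0.03]
85 85.0 0.2675 [-2.6 -9.1 13.8] [-1.77  0.41  0.1 ]
87 87.0 0.2675 [ -1.9 -11.6  12.9] [-2.2   0.35  0.23]
89 88.9 0.2675 [ -1.1 -12.2  11.7] [-2.49  0.32  0.44]
18.175 26.87838649168374
```

View pics/c7.png

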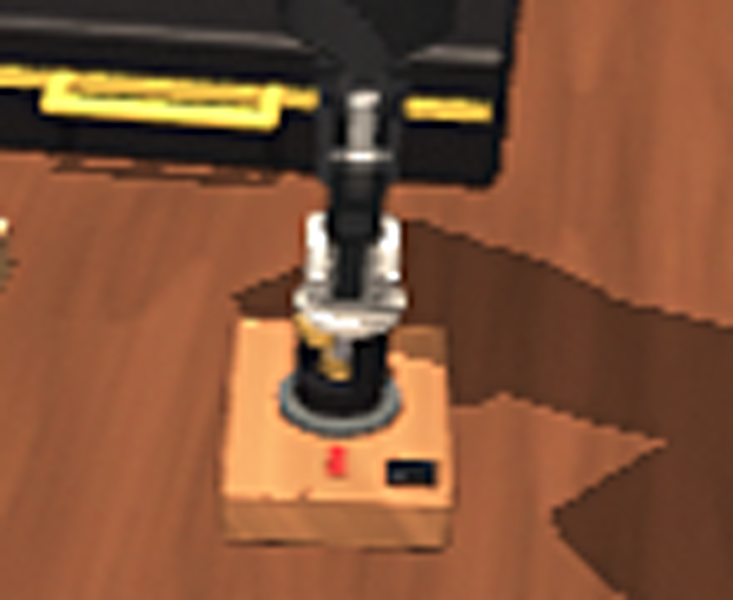

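The stop was met at about 78°, but the side load has eaten into the down push. I'll ease the side load and restore the push, keeping a little torque against the stop.

```bash
python3 - <<'E'
from h import *
def rd(n):
    env.hold(.2); r=monitor.get_ee_rot(); print(n,np.round(monitor.get_position(),4),round(5.1+90-np.degrees(2*np.arctan2(r[1],r[0])),1),np.round(monitor.get_contact_force(),1),np.round(monitor.get_ft_torque(),2))
x,y=.4901,-.2271
for dy,z in((0,.2645),(-.0005,.2645),(-.001,.2645),(-.0015,.2643)):
    env.movel([x,y+dy,z],velocity=.01); rd((dy,z))
print(monitor.get_clock())
P=np.load("side3.npy"); n=np.hypot(P[...,0]-.49,P[...,1]+.228)<.04
q=P[n&(P[...,2]>.078)&(P[...,2]<.0905)]; q=q[np.hypot(q[:,0]-.489,q[:,1]+.2285)>.0195]
s=circ(q,.024,[.49,-.228]); print("collar",len(q),s.x.round(4),np.percentile(q[:,2],[2,50,98]))
q=P[n&(P[...,2]>.092)]; h=q[(q[:,2]>.119)&(q[:,2]<.1265)]; print("face",len(h),rect(h),np.median(h[:,2]))
E
```

```text
(0, 0.2645) [ 0.4906 -0.2292  0.2675] 88.9 [ -3.9 -10.8  18.4] [-2.15  0.85  0.5 ]
(-0.0005, 0.2645) [ 0.4906 -0.2294  0.2675] 88.9 [-2.5 -8.5 19.8] [-1.68  0.77  0.39]
(-0.001, 0.2645) [ 0.4906 -0.2296  0.2675] 88.9 [-3.6 -6.7 20.7] [-1.34  0.75  0.41]
(-0.0015, 0.2643) [ 0.4906 -0.2298  0.2674] 88.9 [-3.7 -4.  23.3] [-0.85  0.82  0.45]
19.975
collar 41 [ 0.4876 -0.2317] [0.07831099 0.08436579 0.08888816]
face 38 (array([ 486.5, -222.6]), array([42. , 36.2]), -84.8) 0.12310743199475785
```

```bash
python3 - <<'E'
from h import *
def rd(n):
    env.hold(.2); r=monitor.get_ee_rot(); print(n,np.round(monitor.get_position(),4),round(5.1+90-np.degrees(2*np.arctan2(r[1],r[0])),1),np.round(monitor.get_contact_force(),1),np.round(monitor.get_ft_torque(),2),round(monitor.get_finger_gap()*85,2))
x,y,z=.4901,-.2286,.2643
for d in (91,93):
    env.reach([x,y,z],quat(5.1-d)); rd(d)
f=vision.grab_frame("side"); P=cloud(f)
n=np.hypot(P[...,0]-.49,P[...,1]+.228)<.04; q=P[n&(P[...,2]>.092)&(P[...,2]<.128)]
np.save("q.npy",q)
cv2.imwrite("pics/c8.png",cv2.resize(f["frame"][105:150,265:320,::-1],(733,600),interpolation=cv2.INTER_CUBIC)); print(monitor.get_clock())
E
```

```text
91 [ 0.4907 -0.23    0.2675] 90.9 [-2.3 -5.7 22.6] [-1.12  0.72  0.59] 26.76
93 [ 0.491  -0.23    0.2674] 92.9 [ 0.6 -5.4 21. ] [-1.26  0.26  0.98] 26.66
20.925
```

View pics/c8.png

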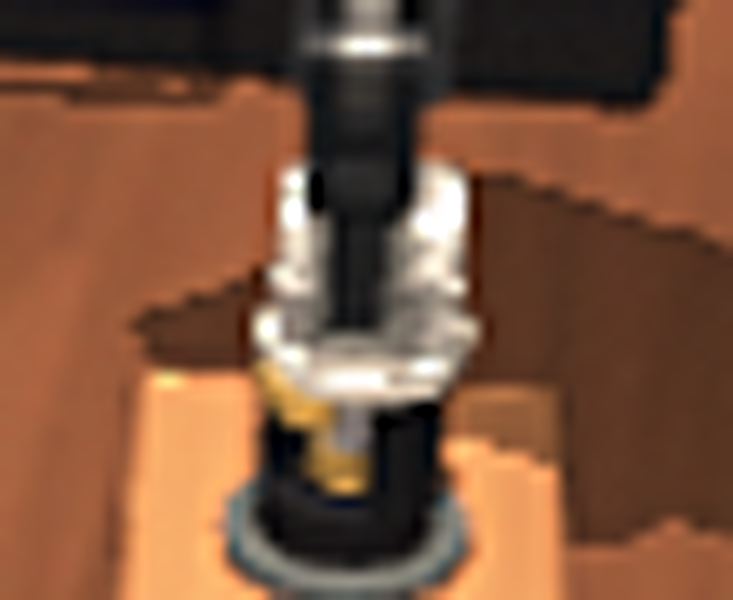

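```bash
python3 -c "
from h import *
print(np.round(monitor.get_contact_force(),1)); print(job.hand_in())"
```

```text
[ 0.6 -7.  21.5]
the job is handed in; nothing more can be done
None
```

I handed the job in with the white lamp still gripped. It was held flush on the holder's rim with about 21 N, and turned clockwise until it resisted firmly at the stop (about 21 s of the 45 s used). I didn't re-check the other objects with the cameras.

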